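# Load the keyed vial carrier into the sample loader

## Robot

A 6-joint arm with a two-finger parallel gripper is mounted at the origin on the work surface. World frame = base frame: x ahead of the robot, y to its left, z up, the work surface at z = 0. Lengths are in m, angles in rad, forces in N, time in s.
With the tool pointing down it reaches from about 0.3 to 0.775 m from the base axis. Payload 14.6 kg.
Tool frame: the origin (TCP) lies midway between the tips of the shut fingers; the grasp point (between the pads) lies 19 mm behind it (ctrl.pinch_z is the distance from the TCP to the grasp point, in m); z points along the fingers, y is the line along which they close (so a half turn about z gives the same grasp; the last joint's range is limited). The gripper opens to 94 mm and grips with 3 to 60 N. Pads are 16 mm wide; open, the fingers measure 119 mm over their backs; the gripper's body (75 mm by 177 mm) begins 78 mm behind the grasp point.
Start: joints at [-1.337, 0.3, 1.521, -0, 1.321, -0.067], TCP at [0.163, -0.525, 0.205] pointing down, gripper open.
Joint ranges: [-3.03, 3.03], [-0.79, 2.21], [0.23, 2.52], [-1.04, 4.18], [0, 3.07], [-2.55, 2.55]. Speed limits (rad/s): [2.22, 2.22, 2.57, 3.14, 3.14, 3.14].

## Interface

Orientations are given as [roll, pitch, yaw] about the fixed x, y, z axes, in that order (R = Rz(yaw) Ry(pitch) Rx(roll)).
In Python, from station import ctrl gives the robot as it stands.
- The arm moves only by the tool jog_arm, never from a script. Its argument "motion" is a list of rows, each a list of 7 numbers: the shift along the tool's x, y, z in m, then the turn, a rotation vector about the tool's x, y, z in rad, then the opening, from -1 (shut) to 1 (fully open). In form: [[tx, ty, tz, rx, ry, rz, gripper], ...]. A call has 1 to 5 rows; each row shifts and turns the commanded pose from where the row before left it, along the tool's axes as they then stand; what a row does not reach is not made up. A row lasts 1/10 s, in which the tool goes at most 50 mm and 8.59 degrees, less where a joint would pass 70% of its speed; a pose out of reach is approached as far as the arm can. A call is refused whole if a number of a shift passes 0.05 or a number of a turn 0.15, either way. A call with a gripper value outside its range is refused whole. The fingers move at their own pace and stop on an object; "squeeze" is the grip in N (left out, the last holds). Time passes only in rows, so rows that do not move let the fingers close. It gives the time, the measured TCP pose, the force, the opening and the grip force at its end, in the units of the state.
- ctrl.get_obs(): the state, without advancing time (a new reading comes with each control period).
- ctrl.camera(name): name is "scene" or "top" or "wrist"; returns the picture (480x640x3 uint8, red, green, blue); there is no depth.
- ctrl.camera_model(name): a dict with "intrinsics" (3x3 intrinsics, pixels), "rvec" (rotation vector, rad) and "tvec" (3), from world to camera coordinates, as OpenCV has them. Camera axes: x right, y down, z forward; pixel columns grow to the right and rows downward; lengths in m; the calibration is good to about 2 mm. A picture is of the moment at which its call begins: read the wrist's pose just before it. camera_model takes no time and is no camera call; for the wrist camera it gives the pose at the moment of the call.
- ctrl.hand_in(): hands the job in; it is judged then, once.
The state is a dict: "time_s": time; "qpos": joint angles; "joint_vel": joint speeds; "tau": joint torques, N m; "ee_pos": TCP position; "eef_rot": TCP orientation; "force": force on the tool from outside, world axes, zero at the start; "moment": the same for the moment, N m; "grip_width": finger opening in m; "grip_force": force on a finger pad.
Only numpy, scipy, OpenCV 4.12 (cv2) and the standard library are available. Lean on these libraries where they do the work, as an engineer would, in place of code of your own. Each camera call takes 0.05 s, during which the arm holds its last target. There are 200 camera calls.

## Task

Two grey vial carriers lie on the bench. Pick up the one with a corner cut out, turn it so that the cut-out corner goes over the metal key in the corner of the loader's tray, and set it down (do not drop it) so that it sits flat on the tray floor inside the rim; let go. Leave the other carrier, the one with a small slot in the middle of one end, where it lies.

Things in the scene. Friction and masses are not known exactly. Their poses are not given: they have to be found in the camera images.
- carrier: The one to load: grey plastic block 100 (x) x 60 (y) x 28 mm high, 0.25 kg, lying upright on the bench at headings within 126 deg; its +x +y corner is cut out. A grip fin on top, 56 mm along x, 16 mm thick along y, spans 28 to 68 mm above the underside: pinch it across y. White vial caps, 9 mm high, stand at the three whole corners. Origin: centre of the underside of the full 100 x 60 rectangle, z up.
- carrier_notch (a point): Middle of the carrier's notch, level with the block's top: 35 mm along x, 17 mm along y, 28 mm above the carrier's origin. The notch measures 30 mm (x) by 26 mm (y) and goes through the full height.
- other_carrier: The one to leave: same block, fin and colour, but with all four corners whole (a white cap at each) and a slot 20 mm wide, 14 mm deep in the middle of its +x end. It does not fit the tray. Origin: centre of its underside. The two carriers swap places at random.
- loader: Fixed. Pocket 116 (x) x 76 (y) mm inside, dark floor 10 mm and grey rim (6 mm thick) 24 mm above the bench. Aluminium key, 26 (x) x 24 (y), top 28 mm high, fills its +x +y corner (far left). White housing, 50 mm high, reaches x = 156 mm. Origin: under the pocket's centre at bench level, z up. Carrier home: axes as the loader's, same way round, origin 10 mm above this one, 8 mm play each side.
Mind the look-alikes: they are no part of the job. Leave any pink look-alike of the loader alone.

How it is judged:
By the outcome, as a careful person would: the job done as asked, in the order asked, and still so for the second after the job is handed in, with the robot touching nothing.
It also fails if it takes over 35 s, if anything falls off the work surface, if the arm or the gripper's body presses on something with over 40 N, if the wrist force passes 120 N, or if a joint passes its speed limit or range.

## Working session

There is one attempt and no reset: what is moved stays moved. The work goes in short steps, Python scripts to look and compute and a tool call to move; the robot and the scene stay as the last step left them, time stands still between calls to the robot, and variables do not carry over. Pictures are saved under pics/ and viewed, at most 10 in all, crops included, and the job is handed in when it is done.

Besides the shell and the picture viewer there is one more tool, called in YAML: its name, and indented under it one key for each argument. jog_arm: Moves the arm, as the interface text tells. Its arguments: {"type":"object","properties":{"motion":{"type":"array"},"squeeze":{"type":"number"}},"required":["motion"]}

```bash
mkdir -p pics; cat > h.py <<'E'
import numpy as np, cv2
from station import ctrl
def cam(n):
    m=ctrl.camera_model(n); return np.array(m["intrinsics"],float),np.array(m["rvec"],float),np.array(m["tvec"],float)
def save(n,f):
    im=ctrl.camera(n); cv2.imwrite(f,im[:,:,::-1]); return im
def p2w(n,uv,z,model=None):
    K,r,t=model or cam(n); R=cv2.Rodrigues(r)[0]; uv=np.atleast_2d(uv).astype(float)
    d=(np.linalg.inv(K)@np.c_[uv,np.ones(len(uv))].T).T@R; c=-R.T@t
    return c+d*((z-c[2])/d[:,2])[:,None]
def w2p(n,P,model=None):
    K,r,t=model or cam(n); return cv2.projectPoints(np.atleast_2d(P).astype(float),r,t,K,None)[0][:,0]
E
python3 - <<'E'
from h import *
save("top","pics/top0.png");print(ctrl.get_obs()); print(cam("top"))
E
```

```text
{'time_s': 0.05, 'qpos': array([-1.33656862e+00,  3.00451116e-01,  1.52152930e+00, -7.26259004e-06,
        1.32071841e+00, -6.65830991e-02]), 'joint_vel': array([ 0.00103213,  0.0004588 , -0.00065862,  0.00014339,  0.00120124,
        0.00039358]), 'tau': array([ 1.67191454e-03, -5.33212423e+01, -3.53710556e+01,  7.10651628e-02,
        2.35367002e-02, -3.40471570e-05]), 'ee_pos': array([ 0.16290908, -0.52506181,  0.2049192 ]), 'eef_rot': array([-3.14048846e+00, -6.65789079e-05,  3.00812570e-01]), 'force': array([-0.35649864,  0.26652646,  0.14284897]), 'moment': array([-0.02104423, -0.00536329, -0.07264875]), 'grip_force': 0.0, 'grip_width': 0.09419202372603781}
(array([[601.27634409,   0.        , 318.47396171],
       [  0.        , 601.27634409, 239.92845551],
       [  0.        ,   0.        ,   1.        ]]), array([ 2.13877863, -2.0944901 ,  0.1826901 ]), array([-0.0139414 ,  0.36513659,  1.45859003]))
```

View pics/top0.png

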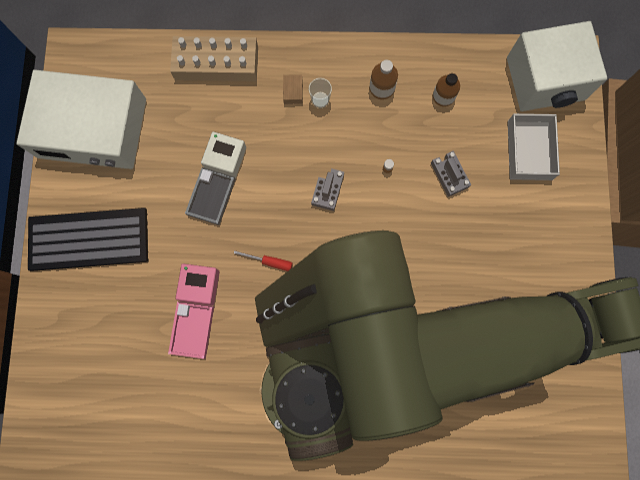

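The top view shows the white-housed loader at about (213,175), with its key at about (207,175). The pink look-alike at (195,310) is to be left alone. The two carrier candidates are at (328,190) and (451,173). I'll enlarge both carriers and the loader to see which carrier is notched.

```bash
python3 - <<'E'
from h import *
im=cv2.imread("pics/top0.png")
a=[cv2.resize(im[y:y+75,x:x+66],None,fx=4,fy=4,interpolation=cv2.INTER_CUBIC) for x,y in((295,150),(418,135))]
l=cv2.resize(im[125:232,178:252],(264,300*264//264),interpolation=cv2.INTER_CUBIC)
l=cv2.resize(im[125:230,178:252],(int(74*300/105),300),interpolation=cv2.INTER_CUBIC)
cv2.imwrite("pics/crop.png",np.hstack(a+[l]))
print(p2w("top",[(328,190),(451,173),(210,198),(300,400)],0.028))
E
```

```text
[[ 0.49563324 -0.02746944  0.028     ]
 [ 0.54606695 -0.33885287  0.028     ]
 [ 0.4691337   0.2708617   0.028     ]
 [-0.02107341  0.02910964  0.028     ]]
```

View pics/crop.png

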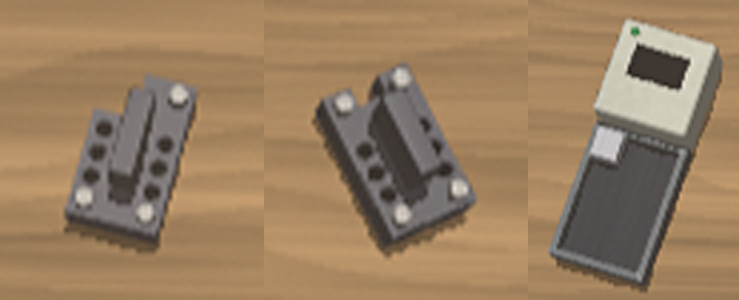

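Left candidate (328,190): three caps, with the upper-left corner cut out, so this is the carrier to load. Right candidate (451,173): four caps and an end slot, so it stays. The loader's key is at its upper left. I'll do a coarse pose fit from these corners.

```bash
cat >> h.py <<'E'
from scipy.optimize import least_squares
def fit(n,uv,obj,x0,model=None):
    model=model or cam(n)
    def W(p): c,s=np.cos(p[2]),np.sin(p[2]); o=np.atleast_2d(obj); return np.c_[p[0]+c*o[:,0]-s*o[:,1],p[1]+s*o[:,0]+c*o[:,1],o[:,2]]
    r=least_squares(lambda p:(w2p(n,W(p),model)-uv).ravel(),x0,loss="soft_l1",x_scale=[.01,.01,.1])
    return r.x,np.abs(r.fun).reshape(-1,1).max()
CAR=np.array([[-50,30,28],[-50,-30,28],[50,-30,28],[20,30,28]])/1e3
LOA=np.array([[-64,44,24],[-64,-44,24],[45,26,28]])/1e3
E
python3 - <<'E'
from h import *
u=np.array([(68,212),(157,236),(197,88),(94,111)])/4+[295,150]
v=(np.array([(553,255),(643,283),(605,145)])-[528,0])/2.857+[178,125]
a=fit("top",u,CAR,[.5,-.03,-.2]);b=fit("top",v,LOA,[.47,.27,-.25])
print(a,b,np.rad2deg(a[0][2]),np.rad2deg(b[0][2]),cam("wrist"))
E
```

```text
(array([ 0.50197408, -0.02734719, -0.23244488]), np.float64(0.4556360715118899)) (array([ 0.47692767,  0.27233423, -0.25592635]), np.float64(1.15195695061729)) -13.318110801036823 -14.663499533830635 (array([[396.47753554,   0.        , 325.70372881],
       [  0.        , 396.47753554, 236.786192  ],
       [  0.        ,   0.        ,   1.        ]]), array([-2.36334881,  1.74188469,  0.21844263]), array([-0.54906399, -0.02501236,  0.39181999]))
```

jog_arm:
  motion:
    - [0, 0, 0, 0, 0, 0.133, 1]
    - [0, 0, 0, 0, 0, 0.133, 1]
    - [0, 0, 0, 0, 0, 0.133, 1]
    - [0, 0, 0, 0, 0, 0.133, 1]

```text
time_s: 0.45
ee_pos: [0.1629, -0.5251, 0.205]
eef_rot: [-3.141, 0.0, -0.237]
force: [0.9, -0.5, 1.2]
grip_width: 0.094
grip_force: 0.0
```

jog_arm:
  motion:
    - [0.0142, -0.0374, 0, 0, 0, 0, 1]
    - [0.0142, -0.0374, 0, 0, 0, 0, 1]
    - [0.0142, -0.0374, 0, 0, 0, 0, 1]
    - [0.0142, -0.0374, 0, 0, 0, 0, 1]
    - [0.0142, -0.0374, 0, 0, 0, 0, 1]

```text
time_s: 0.95
ee_pos: [0.2754, -0.358, 0.2051]
eef_rot: [-3.141, 0.0, -0.231]
force: [0.6, -1.1, 0.3]
grip_width: 0.0942
grip_force: 0.0
```

jog_arm:
  motion:
    - [0.0142, -0.0374, 0, 0, 0, 0, 1]
    - [0.0142, -0.0374, 0, 0, 0, 0, 1]
    - [0.0142, -0.0374, 0, 0, 0, 0, 1]
    - [0.0142, -0.0374, 0, 0, 0, 0, 1]
    - [0.0142, -0.0374, 0, 0, 0, 0, 1]

```text
time_s: 1.45
ee_pos: [0.3874, -0.1922, 0.2053]
eef_rot: [-3.142, 0.0, -0.231]
force: [0.4, -0.3, 0.2]
grip_width: 0.0936
grip_force: 0.0
```

jog_arm:
  motion:
    - [0.0142, -0.0374, 0, 0, 0, 0, 1]
    - [0.0142, -0.0374, 0, 0, 0, 0, 1]
    - [0.0142, -0.0374, 0, 0, 0, 0, 1]
    - [0.0142, -0.0374, 0, 0, 0, 0, 1]
    - [0.0142, -0.0374, 0, 0, 0, 0, 1]

```text
time_s: 1.95
ee_pos: [0.4994, -0.0264, 0.2052]
eef_rot: [3.142, 0.001, -0.231]
force: [-0.0, -1.0, -0.1]
grip_width: 0.0937
grip_force: 0.0
```

jog_arm:
  motion:
    - [0, 0, 0, 0, 0, 0, 1]
    - [0, 0, 0, 0, 0, 0, 1]

```text
time_s: 2.15
ee_pos: [0.4986, -0.0276, 0.2048]
eef_rot: [3.141, 0.001, -0.23]
force: [-0.5, -0.2, -0.5]
grip_width: 0.094
grip_force: 0.0
```

```bash
python3 - <<'E'
from h import *
o=ctrl.get_obs();print(o["ee_pos"],o["eef_rot"],o["qpos"])
K,r,t=cam("wrist");R=cv2.Rodrigues(r)[0];print(-R.T@t,R)
save("wrist","pics/w1.png")
E
```

```text
[ 0.49861464 -0.02762138  0.20484394] [ 3.14131496e+00  1.29514912e-03 -2.29632571e-01] [-1.28617306e-01  1.88311990e-01  1.66116132e+00 -1.51458425e-04
  1.29343590e+00  1.67185298e+00]
[ 0.56819596 -0.04347848  0.38490093] [[-2.28147867e-01 -9.73626393e-01 -4.45223032e-04]
 [-9.43686118e-01  2.21019448e-01  2.46184714e-01]
 [-2.39593532e-01  5.65866683e-02 -9.69222827e-01]]
```

View pics/w1.png

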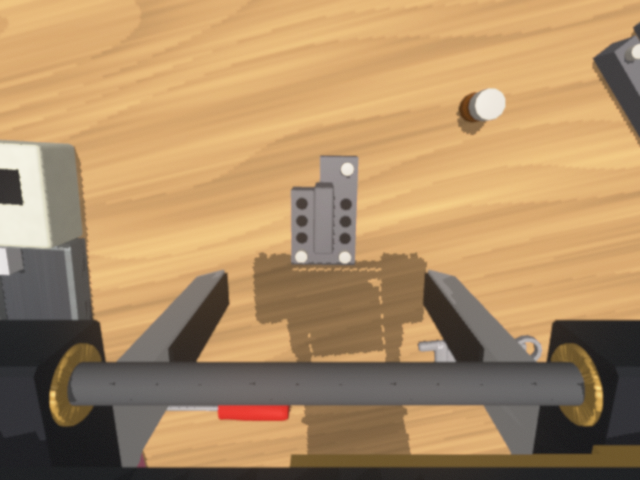

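The wrist view shows the carrier almost aligned with the gripper. Its top corners are BL (291,263), BR (356,263), TR (357,156) and notch edge (292,187). The cut-out is at the upper left, so this is the right part.

```bash
python3 - <<'E'
from h import *
im=cv2.imread("pics/w1.png")
a=fit("wrist",np.array([(291,263),(356,263),(357,156),(292,187)],float),CAR,[.5,-.03,-.23]);print(a)
o=ctrl.get_obs();y=o["eef_rot"][2];d=a[0][:2]-o["ee_pos"][:2]
print("tool dxy",d@[np.cos(y),np.sin(y)],d@[np.sin(y),-np.cos(y)],"turn",-(a[0][2]-y))
E
```

```text
(array([ 0.5040655 , -0.02733392, -0.24114604]), np.float64(1.5461646193770093))
tool dxy 0.005276128110106568 -0.0022352096314323575 turn 0.01026175031863355
```

jog_arm:
  motion:
    - [0.005, -0.002, 0.03, 0, 0, 0.01, 1]
    - [0, 0, 0.035, 0, 0, 0, 1]
    - [0, 0, 0.035, 0, 0, 0, 1]
    - [0, 0, 0.035, 0, 0, 0, 1]
    - [0, 0, 0.033, 0, 0, 0, 1]

```text
time_s: 2.7
ee_pos: [0.5034, -0.0285, 0.0362]
eef_rot: [3.142, 0.0, -0.243]
force: [0.4, -0.1, -0.1]
grip_width: 0.0939
grip_force: 0.0
```

jog_arm:
  motion:
    - [0, 0, 0, 0, 0, 0, 1]
    - [0, 0, 0, 0, 0, 0, -1]
    - [0, 0, 0, 0, 0, 0, -1]
    - [0, 0, 0, 0, 0, 0, -1]
    - [0, 0, 0, 0, 0, 0, -1]
  squeeze: 30

```text
time_s: 3.2
ee_pos: [0.5047, -0.0274, 0.0386]
eef_rot: [-3.141, -0.002, -0.241]
force: [0.4, 0.6, 0.4]
grip_width: 0.0655
grip_force: 0.0
```

jog_arm:
  motion:
    - [0, 0, 0, 0, 0, 0, -1]
    - [0, 0, 0, 0, 0, 0, -1]
    - [0, 0, 0, 0, 0, 0, -1]
    - [0, 0, 0, 0, 0, 0, -1]

```text
time_s: 3.6
ee_pos: [0.5041, -0.0272, 0.0374]
eef_rot: [3.142, 0.0, -0.241]
force: [-0.1, -0.5, -0.4]
grip_width: 0.0333
grip_force: 0.0
```

jog_arm:
  motion:
    - [0, 0, 0, 0, 0, 0, -1]
    - [0, 0, 0, 0, 0, 0, -1]
    - [0, 0, 0, 0, 0, 0, -1]
    - [0, 0, 0, 0, 0, 0, -1]
    - [0, 0, 0, 0, 0, 0, -1]

```text
time_s: 4.1
ee_pos: [0.5041, -0.0272, 0.0373]
eef_rot: [-3.142, 0.0, -0.241]
force: [0.1, 0.3, -1.9]
grip_width: 0.0157
grip_force: 30.0
```

jog_arm:
  motion:
    - [0, 0, -0.005, 0, 0, 0, -1]
    - [0, 0, -0.015, 0, 0, 0, -1]
    - [0, 0, -0.03, 0, 0, 0, -1]
    - [0, 0, -0.03, 0, 0, 0, -1]
    - [0, 0, -0.03, 0, 0, 0, -1]

```text
time_s: 4.6
ee_pos: [0.5038, -0.0273, 0.1487]
eef_rot: [3.141, 0.001, -0.241]
force: [-0.4, -0.2, -3.1]
grip_width: 0.0159
grip_force: 30.0
```

jog_arm:
  motion:
    - [-0.012, -0.029, 0, 0, 0, 0, -1]
    - [-0.012, -0.029, 0, 0, 0, 0, -1]
    - [-0.012, -0.029, 0, 0, 0, 0, -1]
    - [-0.012, -0.029, 0, 0, 0, 0, -1]
    - [-0.012, -0.029, 0, 0, 0, 0, -1]

```text
time_s: 5.1
ee_pos: [0.48, 0.129, 0.1477]
eef_rot: [3.141, 0.0, -0.241]
force: [1.2, 0.2, -3.5]
grip_width: 0.0157
grip_force: 30.0
```

jog_arm:
  motion:
    - [0, 0, 0, 0, 0, 0, -1]
    - [0, 0, 0, 0, 0, 0, -1]

```text
time_s: 5.3
ee_pos: [0.4803, 0.1281, 0.1475]
eef_rot: [3.141, 0.0, -0.24]
force: [0.4, -0.4, -3.7]
grip_width: 0.0156
grip_force: 30.0
```

```bash
python3 - <<'E'
from h import *
o=ctrl.get_obs();print(o["ee_pos"],o["eef_rot"],o["qpos"])
save("wrist","pics/w2.png")
E
```

```text
[0.48032597 0.12813104 0.14753689] [ 3.14131496e+00  1.11225801e-04 -2.39889040e-01] [ 1.87110566e-01  2.40956677e-01  1.73751975e+00 -2.25131191e-04
  1.16333249e+00  1.99788515e+00]
```

View pics/w2.png

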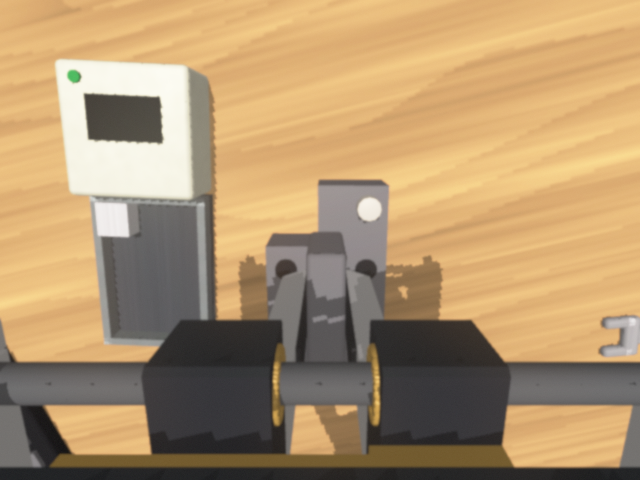

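```bash
python3 - <<'E'
from h import *
im=cv2.imread("pics/w2.png")
a=cv2.resize(im[190:350,85:225],None,fx=3.5,fy=3.5,interpolation=cv2.INTER_CUBIC)
b=cv2.resize(im[175:275,260:395],None,fx=2,fy=2,interpolation=cv2.INTER_CUBIC)
c=np.zeros((560,760,3),np.uint8);c[:,:490]=a;c[:200,490:760]=b
cv2.imwrite("pics/c2.png",c)
E
```

```text
(no output)
```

View pics/c2.png

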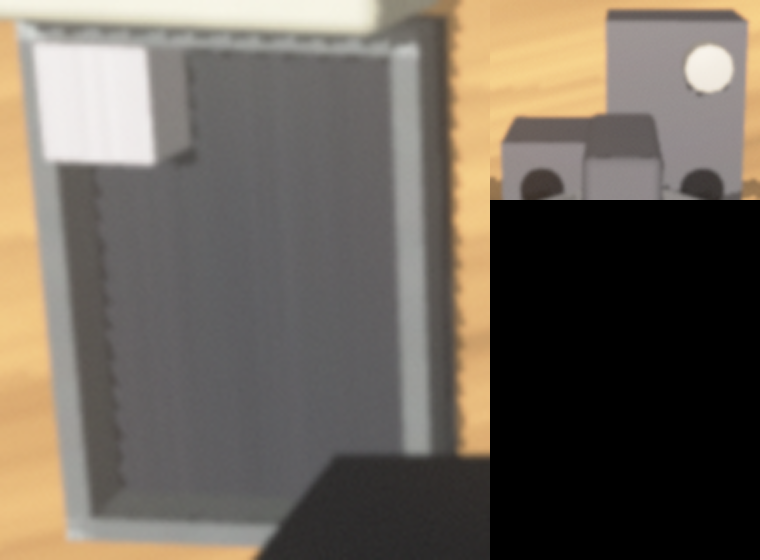

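```bash
python3 - <<'E'
from h import *
L=np.array([[58,38,28],[58,14,28],[32,14,28],[32,38,28],[-64,44,24],[-58,38,24],[58,-38,24]])/1e3
u=np.array([(35,43),(148,46),(155,165),(42,162),(70,540),(90,520),(393,57)])/3.5+[85,190]
m=cam("wrist");b,e=fit("wrist",u,L,[.477,.272,-.256],m);print("loader",b,e)
c=np.cos(b[2]);s=np.sin(b[2]);P=np.c_[b[0]+c*L[:,0]-s*L[:,1],b[1]+s*L[:,0]+c*L[:,1],L[:,2]]
print(np.round(w2p("wrist",P,m)-u,1).tolist())
zt=.110+.028
C=np.array([[50,-30],[50,4],[20,30]])/1e3;C=np.c_[C,[zt]*3]
v=(np.array([(743,22),(607,20),(503,141)])-[490,0])/2+[260,175]
a,e=fit("wrist",v,C,[.48,.128,-.24],m);print("carrier",a,e)
o=ctrl.get_obs();y=o["eef_rot"][2];d=b[:2]-a[:2]
print("tool dxy",d@[np.cos(y),np.sin(y)],d@[np.sin(y),-np.cos(y)],"turn",-(b[2]-a[2]), o["ee_pos"])
E
```

```text
loader [ 0.47783941  0.2736039  -0.28708758] 1.3838318375110816
[[0.2, 0.4], [-0.5, 1.0], [0.0, -0.0], [1.4, -0.5], [-0.4, -0.3], [0.4, -0.7], [-0.6, 0.0]]
carrier [ 0.47914571  0.12823899 -0.24538738] 2.785559966169785
tool dxy -0.03595681745690116 -0.14085372089879736 turn 0.04170020728099344 [0.48045766 0.12756297 0.14750005]
```

jog_arm:
  motion:
    - [-0.0072, -0.0282, 0, 0, 0, 0, -1]
    - [-0.0072, -0.0282, 0, 0, 0, 0, -1]
    - [-0.0072, -0.0282, 0, 0, 0, 0, -1]
    - [-0.0072, -0.0282, 0, 0, 0, 0, -1]
    - [-0.0072, -0.0282, 0, 0, 0, 0.046, -1]

```text
time_s: 5.85
ee_pos: [0.4796, 0.2735, 0.1475]
eef_rot: [3.141, -0.0, -0.289]
force: [0.8, -0.6, -3.5]
grip_width: 0.0159
grip_force: 30.0
```

jog_arm:
  motion:
    - [0, 0, 0.02, 0, 0, 0, -1]
    - [0, 0, 0.02, 0, 0, 0, -1]
    - [0, 0, 0.01, 0, 0, 0, -1]
    - [0, 0, 0, 0, 0, 0, -1]
    - [0, 0, 0, 0, 0, 0, -1]

```text
time_s: 6.35
ee_pos: [0.4798, 0.2731, 0.0982]
eef_rot: [-3.141, -0.001, -0.288]
force: [0.7, 0.7, -3.0]
grip_width: 0.016
grip_force: 30.0
```

```bash
python3 - <<'E'
from h import *
o=ctrl.get_obs();print(o["ee_pos"],o["eef_rot"],o["qpos"])
save("wrist","pics/w3.png")
im=save("top","pics/t3.png")
w=cv2.imread("pics/w3.png")[60:340,180:480];t=cv2.imread("pics/t3.png")[120:240,160:280]
c=np.hstack([cv2.resize(w,(450,420)),cv2.resize(t,(340,420)[:1]*1+(420,))]) if 0 else np.hstack([cv2.resize(w,(440,410)),cv2.resize(t,(350,410))])
cv2.imwrite("pics/c3.png",c)
b=[.4778,.2736,-.287];L=np.array([[58,38,28],[32,14,28],[64,-44,24],[-64,44,24],[-64,-44,24]])/1e3
k,s=np.cos(b[2]),np.sin(b[2]);print(w2p("wrist",np.c_[b[0]+k*L[:,0]-s*L[:,1],b[1]+s*L[:,0]+k*L[:,1],L[:,2]]))
E
```

```text
[0.47982441 0.27305637 0.09819518] [-3.14110536e+00 -5.65664858e-04 -2.88019099e-01] [ 4.51037285e-01  4.15158761e-01  1.62933042e+00 -2.34599939e-05
  1.09635715e+00  2.30986328e+00]
[[266.1616815  161.93735289]
 [305.27370242 203.25330923]
 [397.18687669 151.70112017]
 [265.04558865 336.75509674]
 [389.45349899 336.72282632]]
```

View pics/c3.png

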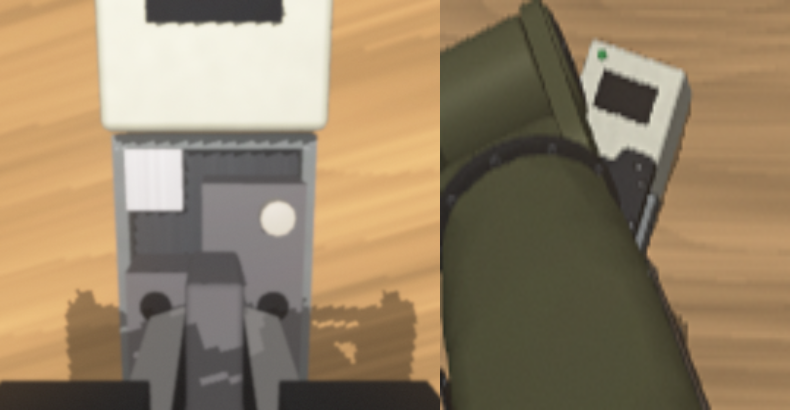

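In the close view the carrier hangs above the tray, square to it, with its cut-out toward the key. Crop positions: key (125..183, 150..211), carrier front edge from (201,185) to (307,186). I'll check the offset before lowering.

```bash
python3 - <<'E'
from h import *
S=np.array([440/300,410/280]);m=cam("wrist")
L=np.array([[58,38,28],[58,14,28],[32,14,28],[32,38,28],[58,-38,24]])/1e3
u=np.array([(125,150),(183,150),(183,211),(127,211),(303,151)])/S+[180,60]
b,e=fit("wrist",u,L,[.477,.272,-.287],m);print("loader",b,e)
zt=.098-.0373+.028
C=np.array([[50,-30],[50,4],[20,30]])/1e3;C=np.c_[C,[zt]*3]
v=np.array([(307,186),(201,184),(127,272)])/S+[180,60]
a,e=fit("wrist",v,C,[.48,.273,-.287],m);print("carrier",a,e)
y=a[2];d=b[:2]-a[:2];print("tool dxy",d@[np.cos(y),np.sin(y)],d@[np.sin(y),-np.cos(y)],"turn",-(b[2]-a[2]))
E
```

```text
loader [ 0.47739692  0.27457365 -0.29566352] 0.5715241380548264
carrier [ 0.47826858  0.27436516 -0.29593907] 1.1475175121980214
tool dxy -0.0008945744558985188 5.47775128785943e-05 turn -0.0002755564549393186
```

jog_arm:
  motion:
    - [-0.001, 0, 0.015, 0, 0, 0, -1]
    - [0, 0, 0.015, 0, 0, 0, -1]
    - [0, 0, 0.01, 0, 0, 0, -1]
    - [0, 0, 0.005, 0, 0, 0, -1]
    - [0, 0, 0, 0, 0, 0, -1]

```text
time_s: 6.95
ee_pos: [0.4783, 0.2736, 0.0523]
eef_rot: [3.141, 0.0, -0.287]
force: [0.2, -0.2, -3.5]
grip_width: 0.0163
grip_force: 30.0
```

jog_arm:
  motion:
    - [0, 0, 0.002, 0, 0, 0, -1]
    - [0, 0, 0.001, 0, 0, 0, -1]
    - [0, 0, 0.001, 0, 0, 0, -1]
    - [0, 0, 0, 0, 0, 0, -1]
    - [0, 0, 0, 0, 0, 0, -1]

```text
time_s: 7.45
ee_pos: [0.4784, 0.2737, 0.0486]
eef_rot: [-3.141, -0.0, -0.287]
force: [0.1, -0.4, -3.4]
grip_width: 0.0159
grip_force: 30.0
```

jog_arm:
  motion:
    - [0, 0, 0.001, 0, 0, 0, -1]
    - [0, 0, 0, 0, 0, 0, -1]
    - [0, 0, 0, 0, 0, 0, -1]

```text
time_s: 7.75
ee_pos: [0.4783, 0.2737, 0.0474]
eef_rot: [3.142, 0.0, -0.287]
force: [0.5, -0.0, -2.6]
grip_width: 0.0155
grip_force: 30.0
```

jog_arm:
  motion:
    - [0, 0, 0.0007, 0, 0, 0, -1]
    - [0, 0, 0, 0, 0, 0, -1]
    - [0, 0, 0, 0, 0, 0, -1]

```text
time_s: 8.05
ee_pos: [0.4784, 0.2738, 0.0473]
eef_rot: [-3.141, -0.0, -0.287]
force: [-3.0, -0.9, 5.0]
grip_width: 0.0163
grip_force: 30.0
```

The force has gone from -3.5 to +5 N at the expected height, so the carrier is on the tray floor. Releasing.

jog_arm:
  motion:
    - [0, 0, 0, 0, 0, 0, -0.5]
    - [0, 0, 0, 0, 0, 0, 0]
    - [0, 0, 0, 0, 0, 0, 0]
    - [0, 0, 0, 0, 0, 0, 0]
    - [0, 0, 0, 0, 0, 0, 0]

```text
time_s: 8.55
ee_pos: [0.4783, 0.2737, 0.0467]
eef_rot: [3.142, 0.0, -0.287]
force: [0.3, -0.2, -0.5]
grip_width: 0.0469
grip_force: 0.0
```

jog_arm:
  motion:
    - [0, 0, 0, 0, 0, 0, 0]
    - [0, 0, -0.005, 0, 0, 0, 0]
    - [0, 0, -0.02, 0, 0, 0, 0]
    - [0, 0, -0.03, 0, 0, 0, 0]
    - [0, 0, -0.03, 0, 0, 0, 0]

```text
time_s: 9.05
ee_pos: [0.4781, 0.2736, 0.133]
eef_rot: [3.141, 0.0, -0.287]
force: [0.2, 0.3, 0.2]
grip_width: 0.047
grip_force: 0.0
```

jog_arm:
  motion:
    - [0, 0, -0.03, 0, 0, 0, 0]
    - [0, 0, -0.03, 0, 0, 0, 0]
    - [0, 0, 0, 0, 0, 0, 0]

```text
time_s: 9.35
ee_pos: [0.4796, 0.2744, 0.1962]
eef_rot: [-3.137, -0.005, -0.287]
force: [0.4, -0.3, -0.1]
grip_width: 0.0469
grip_force: 0.0
```

```bash
python3 - <<'E'
from h import *
save("wrist","pics/w4.png")
w=cv2.imread("pics/w4.png")[100:340,180:480]
cv2.imwrite("pics/c4.png",cv2.resize(w,(750,600),interpolation=cv2.INTER_CUBIC));print(ctrl.get_obs()["force"])
E
```

```text
[ 0.15500654 -0.51392042 -0.54558316]
```

View pics/c4.png

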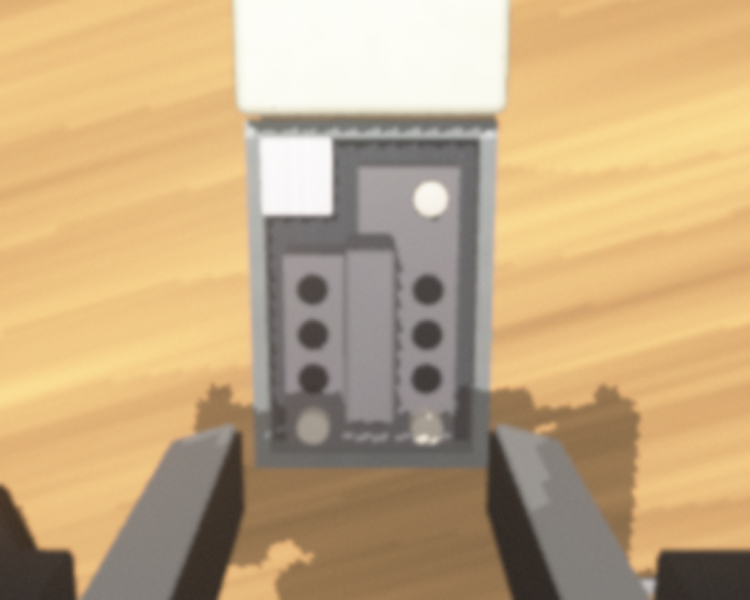

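The carrier lies flat inside the rim, with its cut-out at the key (260..333, 137..215) and gaps all round. The gripper is clear of it.

```bash
python3 -c "
from station import ctrl;print(ctrl.hand_in())"
```

```text
the job is handed in; nothing more can be done
None
```

The carrier with the cut-out corner sits flat in the loader tray over the key and is released; I never touched the other carrier, and the job is handed in (about 9.4 s on the robot's clock).

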